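# Line up the candle holders and level the drying board

## Robot

A 6-joint arm with a two-finger parallel gripper is mounted at the origin on a cart in front of the work surface, level with it; the furniture and walls round the work are solid. World frame = base frame: x ahead of the robot, y to its left, z up, the work surface at z = 0. Lengths are in m, angles in rad, forces in N, time in s.
With the tool pointing down it reaches from about 0.4 to 0.825 m from the base axis. Payload 7 kg.
Tool frame: the origin (TCP) lies midway between the tips of the shut fingers; the grasp point (between the pads) lies 19 mm behind it; z points along the fingers, y is the line along which they close (so a half turn about z gives the same grasp; the last joint's range is limited). The gripper opens to 88 mm and grips with 3 to 60 N. Pads are 19 mm wide; open, the fingers measure 130 mm over their backs; the gripper's body (78 mm by 193 mm) begins 47 mm behind the grasp point.
Start: joints at [-0.969, 0.359, 0.012, 0, -1.224, -0.288], TCP at [0.208, -0.642, 0.227] pointing down, gripper open.
Joint ranges: [-3.07, 3.07], [-1.43, 2.12], [-1.02, 1.25], [-3.03, 1.67], [-3.05, -0], [-3.03, 3.03]. Speed limits (rad/s): [2.39, 2.39, 3.01, 3.14, 3.14, 3.14].

## Interface

Orientations are given as [roll, pitch, yaw] about the fixed x, y, z axes, in that order (R = Rz(yaw) Ry(pitch) Rx(roll)).
In Python, from station import get_state, grab_frame, calibration, job_done, boxes_of, regions_of, spot_point gives the robot as it stands. The module is installed in compiled form; this text tells all that it offers.
- The arm moves only by the tool arm_command, never from a script. Its argument "commands" is a list of rows, each an object of numbers: "tx", "ty", "tz": the shift along the tool's x, y, z each as a share of 25 cm, from -1 to 1; "twist": the turn about the tool's z as a share of 180 degrees, from -1 to 1. A call has exactly 8 rows; each row is the pose to reach, as a shift and turn from the pose commanded when the call began, along the tool's axes at that moment, turning the shorter way round; what a row does not reach only later rows make up. A row lasts 1/12 s, in which the tool goes at most 41.7 mm and 7.16 degrees, less where a joint would pass 70% of its speed; a pose out of reach is approached as far as the arm can. A call with a number of a shift or a turn outside -1 to 1 is refused whole. A call with a gripper value outside its range is refused whole. "claw" is the opening, from 0 (shut) to 1 (fully open), set as the call begins (left out, the last holds). The fingers move at their own pace and stop on an object; "grip_force" is the grip in N (left out, the last holds). Time passes only in rows, so rows that repeat a pose let the fingers close, or fill a call up. It gives the time, the measured TCP pose, the force, the opening and the grip force at its end, in the units of the state.
- get_state(): the state, without advancing time (a new reading comes with each control period).
- grab_frame(name): name is "scene" or "top"; returns the picture (420x560x3 uint8, red, green, blue); there is no depth.
- calibration(name): a dict with "camera_matrix" (3x3 intrinsics, pixels), "extrinsics" (4x4, takes a point from camera to world coordinates). Camera axes: x right, y down, z forward; pixel columns grow to the right and rows downward; lengths in m; the calibration is good to about 2 mm. A picture is of the moment at which its call begins. calibration takes no time and is no camera call.
- job_done(): hands the job in; it is judged then, once.
Trained networks look in the newest picture that a camera, given by its name, has taken for a name from the list of things; names that differ only in an ending like _2 or _b are one class to them, and where a whole thing is asked for, a point or a joint stands for the part that bears it (a point fixed in the world has none). Each returns a list of dicts, best first, with "score" (0 to 1); they miss things now and then, are a little off and sometimes report something else, mostly with a low value. They report only what shows in the picture. A call takes as long as a camera call. They do not tell look-alikes from the thing itself.
- boxes_of(query, camera): "rect" ([left, top, right, bottom] in pixels, round what is visible of it).
- regions_of(query, camera): "region" (420x560 bool, what is visible of it) and "rect" ([left, top, right, bottom] in pixels, round what is visible of it).
- spot_point(query, camera): "uv" ([column, row] in pixels: a listed point, or the origin of a listed thing).
The state is a dict: "t": time; "q": joint angles; "qd": joint speeds; "joint_efforts": joint torques, N m; "eef_pos": TCP position; "ee_rot": TCP orientation; "force": force on the tool from outside, world axes, zero at the start; "moment": the same for the moment, N m; "width": finger opening in m; "gripper_force": force on a finger pad.
Only numpy, scipy, OpenCV 4.12 (cv2) and the standard library are available. Lean on these libraries where they do the work, as an engineer would, in place of code of your own. Each camera call takes 0.05 s, during which the arm holds its last target. There are 200 camera calls.

## Task

The board the candle holders dry on is out of level. Push the three candle holders back against the fence so that they stand side by side in one row, about as far apart as they are now, stand the spirit level on the clear strip in front of them, along the board, let go of it, and only then turn the star knob of the foot screw until the bubble sits between its two lines. Then press down on the level with about 10 newtons, as when leaning a finger on it, and finish while still pressing, bubble centred, so that I can tighten the lock nut; leave everything else on the bench alone.

Things in the scene. Friction and masses are not known exactly. Their poses are not given: they have to be found in the camera images.
- board: Loose plywood board, 1.6 kg, 180 mm deep (x) by 350 mm long (y). Origin: its middle, at bench height; x points to the fence (far side), y to the knob end (left). Top face at z 42 mm. Fence 26 mm high on the far edge, near face at x 78 mm. Two fixed rubber feet at y -145 mm; foot bar with two feet at y 140 mm, moved by the knob. The knob end starts 1.3 to 2.2 mm too low.
- knob_grip (a point): On the upright axis of the black star knob, at mid-height of its head (44 mm across, 22 mm high, grip from above at any angle). At x -10, y 140 mm on the board, about 70 mm above the bench: 31 mm above the board's top face at the start, 29 mm when level. It keeps its height when turned: the foot rests on the bench and the board rises along the screw.
- knob (a joint): Angle of the star knob (rad), grows clockwise seen from above, 0 to 5.6. Clockwise screws the foot down and raises the knob end of the board by 10 mm a turn (1.6 mm a radian); level near 2.45. Starts between 1.1 and 1.6, turns with 0.06 N m and stays where it is left.
- level: Aluminium spirit level with black end caps: loose bar 24 mm thick (x), 200 mm long (y), 38 mm high, 0.35 kg, standing on its base on the bench to the left of the board, pointing roughly away from the robot. Origin: centre of its underside; z up. Can be gripped across its 24 mm anywhere along its length.
- vial (a point): Middle of the level's top face, 38 mm above the underside: the greenish vial, 66 mm long, with two black lines 26 mm apart lies here along the level's y. From 40 to 92 mm either side of this point the top is plain flat aluminium to press on.
- bubble (a joint): Place of the bubble (20 mm long) along the vial (m), 0 midway between the lines, positive towards the level's +y end. It floats to the higher end: 1.5 mm per milliradian of tilt, about 8.4 mm per radian of the knob; settles in about 1 s; range +-20 mm.
- holder_a: Turned wooden candle holder, 67 mm across its round foot, 62 mm high, 0.06 kg, standing on the right part of the board. Origin: centre of its underside. The holders stand about 80 mm apart, centre to centre. When it touches the fence its centre is at board x = +44 mm.
- holder_b: The same, standing in the middle.
- holder_c: The same, standing nearest to the knob end.
- polish: Bystander: white plastic bottle with a black cap, 55 mm wide, 128 mm high, behind the board. Origin: centre of its underside.
- sealer: Bystander: brown bottle with a red cap, 47 mm wide, 106 mm high, behind the board to the right. Origin: centre of its underside.
- brush: Bystander: flat glue brush, 158 mm long, lying to the right of the board. Origin: its middle, underside.
- tin: Bystander: flat round wax tin, 77 mm wide, 28 mm high, on the bench to the left, behind the level. Origin: centre of its underside.
Not all that is in view belongs to the job. Leave any black or orange look-alike of the holder_a alone.

How it is judged:
On the way, in this order (a step that is already met when the one before it is completed fails the run):
1. the three candle holders stand in a row against the fence (x of holder_a in the frame of board between 0.037 and 0.052 m and z of holder_a in the frame of board between 0.036 and 0.048 m and angle between each of holder_a, holder_b, holder_c's own z axis and vertical below 0.1 rad and x of holder_b in the frame of board between 0.037 and 0.052 m and z of holder_b in the frame of board between 0.036 and 0.048 m and x of holder_c in the frame of board between 0.037 and 0.052 m and z of holder_c in the frame of board between 0.036 and 0.048 m and horizontal distance between holder_a and holder_b below 0.105 m and horizontal distance between holder_b and holder_c below 0.105 m), for 0.2 s.
2. the level stands on the board in front of them, along the board, let go, with the bubble off centre (angle between the y axis of level and the y axis of board, either way round below 0.15 rad and angle between level's own z axis and vertical below 0.1 rad and x of level in the frame of board between -0.085 and 0 m and contact force between level and board above 1.5 N and contact force between the fingers and level below 0.1 N and (value of joint bubble above 0.004 m or value of joint bubble below -0.004 m)), for 0.4 s.
3. the foot screw is turned until the bubble rests between its lines (value of joint bubble between -0.003 and 0.003 m and contact force between level and board above 1.5 N and value of joint knob above 1.9 rad), for 0.4 s.
At the end, for the whole second after the job is handed in: The holders stand within 7 mm of the fence, neighbours under 105 mm apart, the level in front of them along the board (0.15 rad); the bubble is within 3.5 mm of the middle; the fingers press on the level with 4 to 25 N, and it bears on the board with over 7 N (all of step 1 and angle between the y axis of level and the y axis of board, either way round below 0.15 rad and angle between level's own z axis and vertical below 0.1 rad and x of level in the frame of board between -0.085 and 0 m and value of joint bubble between -0.0035 and 0.0035 m and contact force between the fingers and level between 4 and 25 N and contact force between level and board above 7 N); the arm keeps its last pose, push and grip.
It fails at once if a bystander is moved by more than 20 mm (distance of any of polish, sealer, brush, tin from where it was at the start of the episode above 0.02 m).
It fails at once if a candle holder is knocked over (angle between any of holder_a, holder_b, holder_c's own z axis and vertical above 0.6 rad).
It also fails if it takes over 72 s, if anything falls off the work surface, if the arm or the gripper's body presses on something with over 40 N, if the wrist force passes 120 N, or if a joint passes its speed limit or range.

## Working session

There is one attempt and no reset: what is moved stays moved. The work goes in short steps, Python scripts to look and compute and a tool call to move; the robot and the scene stay as the last step left them, time stands still between calls to the robot, and variables do not carry over. Pictures are saved under pics/ and viewed, at most 10 in all, crops included, and the job is handed in when it is done.

Besides the shell and the picture viewer there is one more tool, called after ">>>" by a JSON object that holds its "method" and its "body". arm_command: Moves the arm, as the interface text tells. Shift numbers are shares of 25 cm and turn numbers shares of 180 degrees, none past 1 either way. Its arguments: {"type":"object","properties":{"commands":{"type":"array"},"claw":{"type":"number"},"grip_force":{"type":"number"}},"required":["commands"]}

```bash
mkdir -p pics; cat > h.py <<'E'
import numpy as np, cv2
from station import *
def ray(cam,uv,z):
    c=calibration(cam);K=np.array(c["camera_matrix"]);T=np.array(c["extrinsics"])
    d=T[:3,:3]@np.linalg.inv(K)@np.array([uv[0],uv[1],1.]);o=T[:3,3]
    return o+d*(z-o[2])/d[2]
def save(cam,n):
    im=grab_frame(cam);cv2.imwrite(f"pics/{n}.png",im[:,:,::-1]);return im
E
python3 - <<'E'
from h import *
a=save("scene","s0");b=save("top","t0")
cv2.imwrite("pics/both0.png",cv2.resize(np.vstack([a,b])[:,:,::-1],(400,600))) if 0 else None
for q,z in [("board",.042),("knob_grip",.07),("level",0),("vial",.038),("holder_a",.042),("polish",0),("sealer",0),("brush",0),("tin",0)]:
    for c in("top","scene"):
        print(q,c,[(round(r["score"],2),np.round(r["uv"]).tolist(),np.round(ray(c,r["uv"],z),3)[:2].tolist()) for r in spot_point(q,c)])
s=get_state();print(s["t"],s["eef_pos"],s["ee_rot"],s["width"])
E
```

```text
board top [(0.68, [266.0, 221.0], [0.521, -0.013]), (0.51, [316.0, 153.0], [0.716, -0.162])]
board scene [(0.81, [291.0, 238.0], [0.48, 0.012])]
knob_grip top [(0.47, [214.0, 219.0], [0.526, 0.125])]
knob_grip scene [(0.66, [252.0, 240.0], [0.522, 0.129])]
level top [(0.58, [136.0, 245.0], [0.469, 0.352])]
level scene [(0.56, [197.0, 304.0], [0.465, 0.357])]
vial top [(0.7, [132.0, 242.0], [0.473, 0.35]), (0.54, [340.0, 155.0], [0.708, -0.231]), (0.47, [280.0, 222.0], [0.52, -0.052])]
vial scene [(0.56, [196.0, 296.0], [0.462, 0.357])]
holder_a top [(0.91, [415.0, 262.0], [0.4, -0.417]), (0.86, [280.0, 221.0], [0.521, -0.053]), (0.8, [252.0, 224.0], [0.513, 0.023]), (0.7, [311.0, 224.0], [0.511, -0.137]), (0.69, [355.0, 195.0], [0.588, -0.265]), (0.56, [177.0, 274.0], [0.385, 0.227])]
holder_a scene [(0.87, [254.0, 298.0], [0.358, 0.237]), (0.76, [300.0, 220.0], [0.53, -0.061]), (0.71, [332.0, 197.0], [0.554, -0.222]), (0.63, [282.0, 237.0], [0.5, 0.035]), (0.59, [322.0, 215.0], [0.503, -0.133]), (0.5, [291.0, 237.0], [0.484, 0.012])]
polish top [(0.96, [317.0, 154.0], [0.724, -0.17])]
polish scene [(0.61, [289.0, 192.0], [0.703, -0.153]), (0.55, [250.0, 242.0], [0.579, 0.101])]
sealer top [(0.7, [340.0, 153.0], [0.726, -0.239])]
sealer scene []
brush top [(0.7, [399.0, 224.0], [0.51, -0.396])]
brush scene []
tin top [(0.92, [168.0, 197.0], [0.605, 0.268]), (0.49, [307.0, 223.0], [0.519, -0.131])]
tin scene [(0.98, [203.0, 259.0], [0.605, 0.256])]
1.0 [ 0.20830814 -0.64205722  0.22659761] [-3.14153516e+00  6.67553590e-06 -2.82784584e+00] 0.08771773449656149
```

```bash
python3 - <<'E'
import cv2
t=cv2.imread("pics/t0.png")[120:300,100:440]
s=cv2.imread("pics/s0.png")
cv2.imwrite("pics/t0c.png",cv2.resize(t,None,fx=2.35,fy=2.35,interpolation=cv2.INTER_CUBIC))
E
```

```text
(no output)
```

View pics/t0c.png

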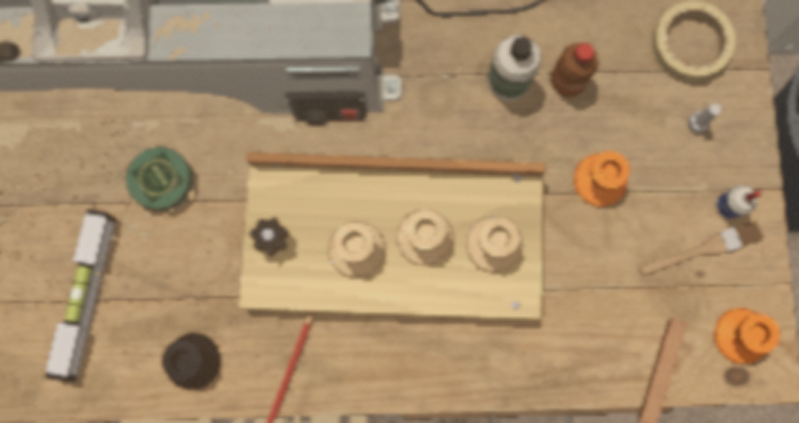

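View pics/s0.png

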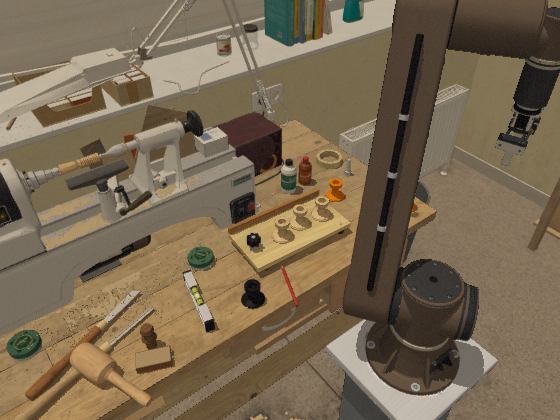

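The top crop shows the knob at (269,237). The natural-wood holders are c (357,247), b (425,236) and a (497,243), and the board corners are about (250,168), (543,175), (540,318), (242,306). The level at left runs (66,365) to (97,222), with the tin at (160,180). The orange and black holders are look-alikes.

```bash
python3 - <<'E'
from h import *
print(np.round(np.array(calibration("top")["extrinsics"])[:3,3],3),np.round(np.array(calibration("scene")["extrinsics"])[:3,3],3))
f=lambda u,v:(u/2.35+100,v/2.35+120)
for n,p,z in [("BL",(242,306),.04),("BR",(541,318),.042),("fenceTL",(250,153),.068),("fenceTR",(543,167),.068),("knobtop",(268,236),.08),("lev1",(99,213),.038),("lev2",(64,366),.038)]:
    print(n,np.round(ray("top",f(*p),z)[:2],3))
im=cv2.imread("pics/t0.png")
for r in regions_of("holder_a","top"):
    m=r["region"].astype(np.uint8); x0,y0,x1,y1=r["rect"]
    print(round(r["score"],2),np.round(r["rect"]),m.sum(),"ctr@.06",np.round(ray("top",((x0+x1)/2,(y0+y1)/2),.06)[:2],3),
     "L,R,B at .045",np.round(ray("top",(x0,(y0+y1)/2),.045)[1],3),np.round(ray("top",(x1,(y0+y1)/2),.045)[1],3),np.round(ray("top",((x0+x1)/2,y1),.045)[0],3))
for r in regions_of("level","top")[:1]:
    m=r["region"].astype(np.uint8);print(np.round(r["rect"]),cv2.minAreaRect(cv2.findNonZero(m)))
for z in [.042]:
    for c in("top","scene"): print([ (np.round(r["uv"],1).tolist(),np.round(ray(c,r["uv"],z)[:2],3).tolist()) for r in spot_point("holder_b",c)])
E
```

```text
[ 0.358 -0.024  1.118] [-0.355  0.682  1.069]
BL [0.446 0.158]
BR [ 0.423 -0.187]
fenceTL [0.621 0.146]
fenceTR [ 0.596 -0.195]
knobtop [0.521 0.123]
lev1 [0.559 0.327]
lev2 [0.383 0.359]
0.97 [402. 253. 432. 276.] 518 ctr@.06 [ 0.392 -0.415] L,R,B at .045 -0.379 -0.462 0.362
0.91 [271. 209. 291. 236.] 456 ctr@.06 [ 0.515 -0.055] L,R,B at .045 -0.028 -0.083 0.479
0.86 [346. 184. 369. 208.] 401 ctr@.06 [ 0.583 -0.268] L,R,B at .045 -0.239 -0.304 0.551
0.74 [167. 263. 193. 285.] 460 ctr@.06 [0.384 0.215] L,R,B at .045 0.253 0.183 0.356
0.71 [299. 211. 321. 235.] 416 ctr@.06 [ 0.51  -0.134] L,R,B at .045 -0.104 -0.166 0.479
0.69 [239. 216. 268. 237.] 454 ctr@.06 [0.505 0.02 ] L,R,B at .045 0.061 -0.02 0.479
[119. 210. 150. 282.] ((134.58822631835938, 245.64707946777344), (13.096923828125, 73.24575805664062), 14.03624439239502)
[([414.7, 261.9], [0.4, -0.417]), ([279.9, 220.9], [0.521, -0.053]), ([252.3, 224.4], [0.513, 0.023]), ([310.6, 223.8], [0.511, -0.137]), ([355.0, 195.4], [0.588, -0.265]), ([176.7, 273.7], [0.385, 0.227])]
[([254.0, 297.6], [0.358, 0.237]), ([299.6, 219.7], [0.53, -0.061]), ([331.9, 196.8], [0.554, -0.222]), ([281.6, 237.4], [0.5, 0.035]), ([322.0, 215.1], [0.503, -0.133]), ([290.6, 237.1], [0.484, 0.012])]
```

```bash
cat >> h.py <<'E'
C=np.array([.521,-.019]);BY=-.07
def b2w(bx,by):
    c,s=np.cos(BY),np.sin(BY);return C+[c*bx-s*by,s*bx+c*by]
def w2b(w):
    d=np.array(w[:2])-C;c,s=np.cos(BY),np.sin(BY);return np.array([c*d[0]+s*d[1],-s*d[0]+c*d[1]])
def go(p,yaw,frm=None,yaw0=None):
    "print shares for going to world p (x,y,z), tool yaw"
    s=get_state();frm=np.array(s["eef_pos"]) if frm is None else np.array(frm)
    y0=s["ee_rot"][2] if yaw0 is None else yaw0
    d=np.array(p)-frm;c,q=np.cos(y0),np.sin(y0)
    tw=-(yaw-y0);tw=(tw+np.pi)%(2*np.pi)-np.pi
    print("t%.2f"%s["t"],"tx %.3f ty %.3f tz %.3f twist %.3f"%((c*d[0]+q*d[1])/.25,(q*d[0]-c*d[1])/.25,-d[2]/.25,tw/np.pi))
E
```

>>> {"method": "arm_command", "body": {"commands": [{"tx":-0.754,"ty":0.832},{"tx":-0.754,"ty":0.832},{"tx":-0.754,"ty":0.832},{"tx":-0.754,"ty":0.832},{"tx":-0.754,"ty":0.832},{"tx":-0.754,"ty":0.832},{"tx":-0.754,"ty":0.832},{"tx":-0.754,"ty":0.832}], "claw": 0.34}}

```text
invalid input
```

>>> {"method": "arm_command", "body": {"commands": [{"tx":-0.754,"ty":0.832,"twist":0.122},{"tx":-0.754,"ty":0.832,"twist":0.122},{"tx":-0.754,"ty":0.832,"twist":0.122},{"tx":-0.754,"ty":0.832,"twist":0.122},{"tx":-0.754,"ty":0.832,"twist":0.122},{"tx":-0.754,"ty":0.832,"twist":0.122},{"tx":-0.754,"ty":0.832,"twist":0.122},{"tx":-0.754,"ty":0.832,"twist":0.122}]}}

```text
invalid input
```

>>> {"method": "arm_command", "body": {"commands": [{"tx":-0.754,"ty":0.832,"tz":0,"twist":0},{"tx":-0.754,"ty":0.832,"tz":0,"twist":0},{"tx":-0.754,"ty":0.832,"tz":0,"twist":0},{"tx":-0.754,"ty":0.832,"tz":0,"twist":0},{"tx":-0.754,"ty":0.832,"tz":0,"twist":0},{"tx":-0.754,"ty":0.832,"tz":0,"twist":0},{"tx":-0.754,"ty":0.832,"tz":0,"twist":0},{"tx":-0.754,"ty":0.832,"tz":0,"twist":0}], "claw": 0.34}}

```text
t: 1.87
eef_pos: [0.3249, -0.3823, 0.2273]
ee_rot: [-3.141, 0.002, -2.824]
force: [-0.9, 0.5, 0.3]
width: 0.0397
gripper_force: 0.0
```

```bash
python3 -c "
from h import *
go([*b2w(-.078,-.116),.13],BY-np.pi)"
```

```text
t1.87 tx -0.734 ty 0.824 tz 0.389 twist 0.123
```

>>> {"method": "arm_command", "body": {"commands": [{"tx":-0.734,"ty":0.824,"tz":0.389,"twist":0.123},{"tx":-0.734,"ty":0.824,"tz":0.389,"twist":0.123},{"tx":-0.734,"ty":0.824,"tz":0.389,"twist":0.123},{"tx":-0.734,"ty":0.824,"tz":0.389,"twist":0.123},{"tx":-0.734,"ty":0.824,"tz":0.389,"twist":0.123},{"tx":-0.734,"ty":0.824,"tz":0.389,"twist":0.123},{"tx":-0.734,"ty":0.824,"tz":0.389,"twist":0.123},{"tx":-0.734,"ty":0.824,"tz":0.389,"twist":0.123}]}}

```text
t: 2.53
eef_pos: [0.4353, -0.1305, 0.1283]
ee_rot: [3.141, -0.0, 3.071]
force: [-0.1, -0.3, 0.2]
width: 0.0298
gripper_force: 0.0
```

```bash
python3 -c "
from h import *
s=get_state();print(s['eef_pos'],s['ee_rot'],s['width'],w2b(s['eef_pos']))
go([*b2w(-.078,-.116),.048],BY-np.pi)
a=save('top','t1');b=save('scene','s1')
o=np.hstack([cv2.resize(a[180:280,190:350],(640,400),interpolation=2)]);p=cv2.resize(b[180:280,210:370],(640,400),interpolation=2)
cv2.imwrite('pics/c1.png',cv2.resize(np.vstack([o,p]),(480,600))[:,:,::-1])"
```

```text
[ 0.43526359 -0.13051223  0.12829111] [ 3.14135922e+00 -9.08964700e-05  3.07059713e+00] 0.029766196036478145 [-0.07772696 -0.11723578]
t2.53 tx 0.001 ty 0.005 tz 0.321 twist -0.000
```

View pics/c1.png

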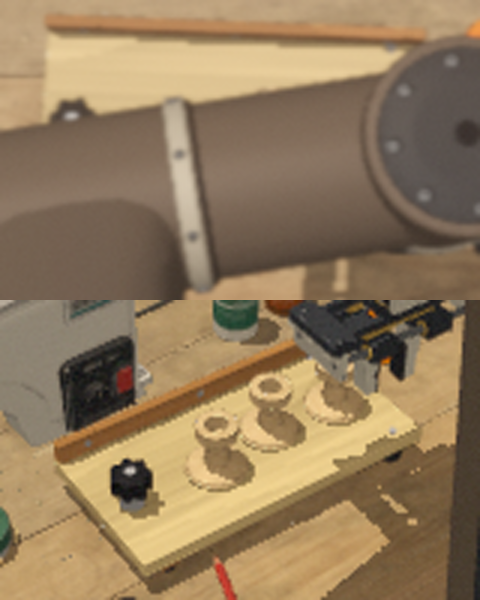

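Lower half of the picture (scene camera): the gripper hangs in front of holder a, clear of it, with knob, b and c free. The top camera is blocked by the arm. I'll descend and push.

>>> {"method": "arm_command", "body": {"commands": [{"tx":0,"ty":0.005,"tz":0.1,"twist":0},{"tx":0,"ty":0.005,"tz":0.2,"twist":0},{"tx":0,"ty":0.005,"tz":0.27,"twist":0},{"tx":0,"ty":0.005,"tz":0.32,"twist":0},{"tx":0,"ty":0.005,"tz":0.328,"twist":0},{"tx":0,"ty":0.005,"tz":0.328,"twist":0},{"tx":0,"ty":0.005,"tz":0.328,"twist":0},{"tx":0,"ty":0.005,"tz":0.328,"twist":0}]}}

```text
t: 3.3
eef_pos: [0.4353, -0.1324, 0.0483]
ee_rot: [3.141, 0.002, 3.069]
force: [0.2, 0.3, -0.4]
width: 0.0295
gripper_force: 0.0
```

>>> {"method": "arm_command", "body": {"commands": [{"tx":-0.04,"ty":0,"tz":0,"twist":0},{"tx":-0.08,"ty":0,"tz":0,"twist":0},{"tx":-0.12,"ty":0,"tz":0,"twist":0},{"tx":-0.16,"ty":0,"tz":0,"twist":0},{"tx":-0.2,"ty":0,"tz":0,"twist":0},{"tx":-0.24,"ty":0,"tz":0,"twist":0},{"tx":-0.28,"ty":0,"tz":0,"twist":0},{"tx":-0.3,"ty":0,"tz":0,"twist":0}]}}

```text
t: 3.97
eef_pos: [0.5109, -0.1377, 0.0471]
ee_rot: [-3.141, 0.0, 3.069]
force: [-0.3, 0.0, 1.3]
width: 0.0301
gripper_force: 0.5
```

```bash
python3 -c "
from h import *
s=get_state();print(s['t'],s['eef_pos'],s['force'],w2b(s['eef_pos']))
b=save('scene','s2')
cv2.imwrite('pics/c2.png',cv2.resize(b[190:270,220:370],(750,400),interpolation=2)[:,:,::-1])"
```

```text
3.9667 [ 0.51086953 -0.13774024  0.04714977] [-0.32777484  0.0445972   1.32671884] [-0.00180063 -0.119158  ]
```

View pics/c2.png

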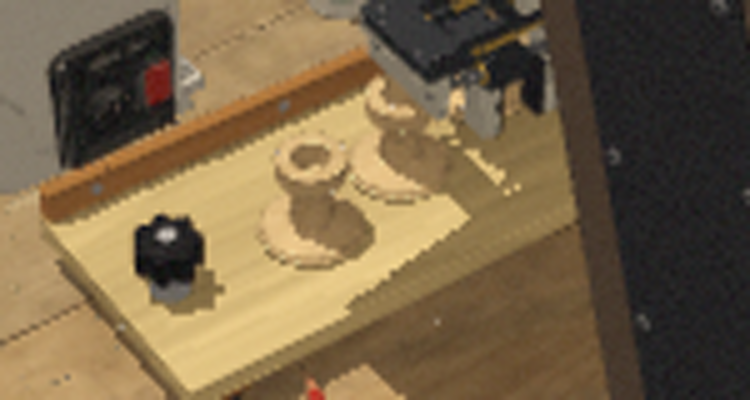

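The view shows the gripper by holder a at the fence's right end, with b and c untouched. I'll push on gently until the force shows fence contact.

>>> {"method": "arm_command", "body": {"commands": [{"tx":-0.004,"ty":0,"tz":0,"twist":0},{"tx":-0.008,"ty":0,"tz":0,"twist":0},{"tx":-0.012,"ty":0,"tz":0,"twist":0},{"tx":-0.016,"ty":0,"tz":0,"twist":0},{"tx":-0.02,"ty":0,"tz":0,"twist":0},{"tx":-0.022,"ty":0,"tz":0,"twist":0},{"tx":-0.024,"ty":0,"tz":0,"twist":0},{"tx":-0.024,"ty":0,"tz":0,"twist":0}]}}

```text
t: 4.68
eef_pos: [0.5153, -0.138, 0.0474]
ee_rot: [3.142, 0.0, 3.069]
force: [-0.5, -0.4, -0.6]
width: 0.0297
gripper_force: 0.1
```

>>> {"method": "arm_command", "body": {"commands": [{"tx":-0.004,"ty":0,"tz":0,"twist":0},{"tx":-0.008,"ty":0,"tz":0,"twist":0},{"tx":-0.01,"ty":0,"tz":0,"twist":0},{"tx":-0.012,"ty":0,"tz":0,"twist":0},{"tx":-0.014,"ty":0,"tz":0,"twist":0},{"tx":-0.016,"ty":0,"tz":0,"twist":0},{"tx":-0.016,"ty":0,"tz":0,"twist":0},{"tx":-0.016,"ty":0,"tz":0,"twist":0}]}}

```text
t: 5.35
eef_pos: [0.5193, -0.1383, 0.0473]
ee_rot: [-3.142, 0.0, 3.069]
force: [0.5, 0.5, 0.6]
width: 0.0297
gripper_force: 0.1
```

>>> {"method": "arm_command", "body": {"commands": [{"tx":-0.004,"ty":0,"tz":0,"twist":0},{"tx":-0.008,"ty":0,"tz":0,"twist":0},{"tx":-0.01,"ty":0,"tz":0,"twist":0},{"tx":-0.012,"ty":0,"tz":0,"twist":0},{"tx":-0.014,"ty":0,"tz":0,"twist":0},{"tx":-0.016,"ty":0,"tz":0,"twist":0},{"tx":-0.016,"ty":0,"tz":0,"twist":0},{"tx":-0.016,"ty":0,"tz":0,"twist":0}]}}

```text
t: 6.02
eef_pos: [0.5232, -0.1386, 0.0473]
ee_rot: [-3.142, -0.0, 3.069]
force: [-0.2, 0.5, -0.8]
width: 0.0297
gripper_force: 0.1
```

```bash
python3 -c "
from h import *
s=get_state();print(s['t'],s['eef_pos'],s['force'],w2b(s['eef_pos']))
a=save('top','t3');b=save('scene','s3')
print([(np.round(r['uv']).tolist(),np.round(ray('top',r['uv'],.042)[:2],3).tolist()) for r in spot_point('holder_a','top')])
o=cv2.resize(b[190:260,280:370],(540,420),interpolation=2)
cv2.imwrite('pics/c3.png',o[:,:,::-1])"
```

```text
6.0167 [ 0.523246   -0.13861494  0.04726753] [-0.17675383  0.50287073 -0.80014522] [ 0.0106067  -0.11916491]
[([414.0, 263.0], [0.397, -0.415]), ([178.0, 275.0], [0.381, 0.222]), ([280.0, 221.0], [0.521, -0.054]), ([250.0, 225.0], [0.511, 0.028]), ([356.0, 194.0], [0.592, -0.267])]
```

View pics/c3.png

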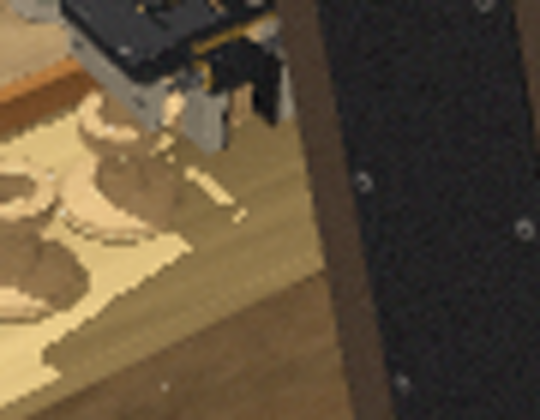

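>>> {"method": "arm_command", "body": {"commands": [{"tx":0.08,"ty":0,"tz":0,"twist":0},{"tx":0.16,"ty":0,"tz":0,"twist":0},{"tx":0.24,"ty":0,"tz":0,"twist":0},{"tx":0.3,"ty":0,"tz":0,"twist":0},{"tx":0.36,"ty":0,"tz":-0.1,"twist":0},{"tx":0.36,"ty":0,"tz":-0.2,"twist":0},{"tx":0.36,"ty":0,"tz":-0.3,"twist":0},{"tx":0.36,"ty":0,"tz":-0.4,"twist":0}]}}

```text
t: 6.83
eef_pos: [0.4332, -0.1321, 0.1488]
ee_rot: [-3.142, 0.001, 3.069]
force: [0.5, 0.9, -1.2]
width: 0.0298
gripper_force: 0.0
```

```bash
python3 -c "
from h import *
s=get_state();print(s['t'],s['eef_pos'],s['force'],w2b(s['eef_pos']))
a=save('top','t4');b=save('scene','s4')
for c in ('top','scene'): print([(np.round(r['uv']).tolist(),np.round(w2b(ray(c,r['uv'],.042)),3).tolist()) for r in spot_point('holder_a',c)])
o=cv2.resize(b[180:260,230:370],(700,400),interpolation=2)
cv2.imwrite('pics/c4.png',o[:,:,::-1])"
```

```text
6.8333 [ 0.43315261 -0.13212261  0.14875591] [ 0.50394323  0.94368669 -1.20805504] [-0.07972013 -0.11898987]
[([412.0, 262.0], [-0.094, -0.398]), ([308.0, 206.0], [0.047, -0.11])]
[([302.0, 223.0], [-0.004, -0.038]), ([256.0, 301.0], [-0.195, 0.247]), ([312.0, 204.0], [0.051, -0.121]), ([284.0, 236.0], [-0.022, 0.042]), ([333.0, 197.0], [0.046, -0.204])]
```

View pics/c4.png

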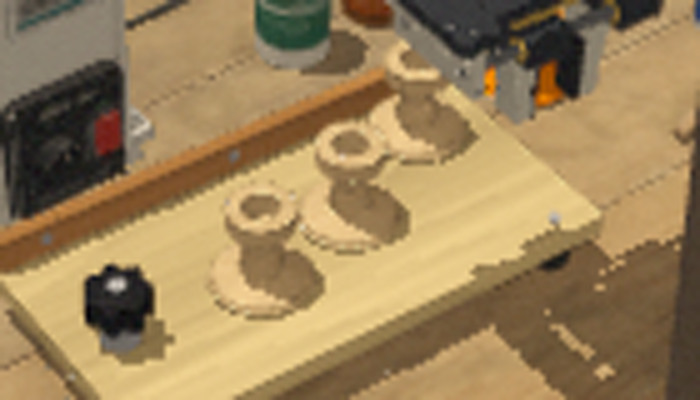

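Holder a now stands at the fence (board x about 0.047), upright. Next is c.

>>> {"method": "arm_command", "body": {"commands": [{"tx":0,"ty":0.16,"tz":0,"twist":0},{"tx":0,"ty":0.32,"tz":0,"twist":0},{"tx":0,"ty":0.48,"tz":0,"twist":0},{"tx":0,"ty":0.636,"tz":0.05,"twist":0},{"tx":0,"ty":0.636,"tz":0.17,"twist":0},{"tx":0,"ty":0.636,"tz":0.3,"twist":0},{"tx":0,"ty":0.636,"tz":0.38,"twist":0},{"tx":0,"ty":0.636,"tz":0.404,"twist":0}], "claw": 0.27}}

```text
t: 7.7
eef_pos: [0.442, 0.0256, 0.0425]
ee_rot: [-3.138, -0.006, 3.069]
force: [-0.9, 0.1, 0.2]
width: 0.0239
gripper_force: 0.0
```

```bash
python3 -c "
from h import *
s=get_state();print(s['t'],s['eef_pos'],s['width'],w2b(s['eef_pos']))
for c in ('top','scene'): print([(np.round(r['uv']).tolist(),np.round(w2b(ray(c,r['uv'],.042)),3).tolist()) for r in (grab_frame(c),spot_point('holder_a',c))[1]])
go([*b2w(-.005,.040),.047],BY-np.pi)
"
```

```text
7.7 [0.44204495 0.02556697 0.04245555] 0.023887716237769505 [-0.08187883  0.03893548]
[([278.0, 222.0], [0.001, -0.03]), ([356.0, 197.0], [0.081, -0.244]), ([311.0, 204.0], [0.054, -0.118])]
[([333.0, 199.0], [0.037, -0.196]), ([252.0, 300.0], [-0.184, 0.251]), ([312.0, 207.0], [0.039, -0.112])]
t7.90 tx -0.294 ty 0.001 tz -0.001 twist -0.001
```

>>> {"method": "arm_command", "body": {"commands": [{"tx":-0.04,"ty":0,"tz":0,"twist":0},{"tx":-0.08,"ty":0,"tz":0,"twist":0},{"tx":-0.12,"ty":0,"tz":0,"twist":0},{"tx":-0.16,"ty":0,"tz":0,"twist":0},{"tx":-0.2,"ty":0,"tz":0,"twist":0},{"tx":-0.24,"ty":0,"tz":0,"twist":0},{"tx":-0.27,"ty":0,"tz":0,"twist":0},{"tx":-0.3,"ty":0,"tz":0,"twist":0}]}}

```text
t: 8.57
eef_pos: [0.5205, 0.0208, 0.0462]
ee_rot: [-3.141, -0.001, 3.069]
force: [-2.3, -0.4, 2.1]
width: 0.0233
gripper_force: 1.4
```

>>> {"method": "arm_command", "body": {"commands": [{"tx":-0.01,"ty":0,"tz":0,"twist":0},{"tx":-0.02,"ty":0,"tz":0,"twist":0},{"tx":-0.03,"ty":0,"tz":0,"twist":0},{"tx":-0.038,"ty":0,"tz":0,"twist":0},{"tx":-0.044,"ty":0,"tz":0,"twist":0},{"tx":-0.05,"ty":0,"tz":0,"twist":0},{"tx":-0.054,"ty":0,"tz":0,"twist":0},{"tx":-0.056,"ty":0,"tz":0,"twist":0}]}}

```text
t: 9.23
eef_pos: [0.5329, 0.0199, 0.0461]
ee_rot: [-3.141, -0.002, 3.069]
force: [-4.7, 2.3, 3.2]
width: 0.0238
gripper_force: 2.4
```

```bash
python3 -c "
from h import *
s=get_state();print(s['t'],s['eef_pos'],s['force'],w2b(s['eef_pos']))
"
```

```text
9.2333 [0.53289155 0.01991671 0.04607124] [-4.73196616  2.3086408   3.18904162] [0.00914048 0.03965313]
```

>>> {"method": "arm_command", "body": {"commands": [{"tx":0.08,"ty":0,"tz":0,"twist":0},{"tx":0.16,"ty":0,"tz":0,"twist":0},{"tx":0.24,"ty":0,"tz":0,"twist":0},{"tx":0.3,"ty":0,"tz":-0.08,"twist":0},{"tx":0.34,"ty":0,"tz":-0.18,"twist":0},{"tx":0.34,"ty":-0.1,"tz":-0.18,"twist":0},{"tx":0.34,"ty":-0.2,"tz":-0.18,"twist":0},{"tx":0.34,"ty":-0.308,"tz":-0.18,"twist":0}]}}

```text
t: 9.9
eef_pos: [0.4442, -0.0506, 0.0924]
ee_rot: [3.14, 0.003, 3.071]
force: [-0.3, -0.5, -0.6]
width: 0.0235
gripper_force: 0.0
```

```bash
python3 -c "
from h import *
s=get_state();print(s['t'],s['eef_pos'],s['force'],w2b(s['eef_pos']))
for c in ('top','scene'): print([(np.round(r['uv']).tolist(),np.round(w2b(ray(c,r['uv'],.042)),3).tolist()) for r in (grab_frame(c),spot_point('holder_a',c))[1]])
go([*b2w(-.074,-.037),.047],BY-np.pi)
"
```

```text
9.9 [ 0.44416117 -0.05061525  0.09240045] [-0.29723167 -0.54888734 -0.57940063] [-0.07443939 -0.03691216]
[([413.0, 266.0], [-0.106, -0.401]), ([312.0, 208.0], [0.044, -0.122]), ([255.0, 205.0], [0.044, 0.037]), ([357.0, 193.0], [0.093, -0.247])]
[([276.0, 224.0], [0.037, 0.035]), ([251.0, 298.0], [-0.177, 0.251])]
t10.10 tx -0.003 ty 0.001 tz 0.178 twist -0.001
```

c is at the fence too. Now b.

>>> {"method": "arm_command", "body": {"commands": [{"tx":0,"ty":0,"tz":0.08,"twist":0},{"tx":0,"ty":0,"tz":0.16,"twist":0},{"tx":0,"ty":0,"tz":0.18,"twist":0},{"tx":-0.04,"ty":0,"tz":0.18,"twist":0},{"tx":-0.08,"ty":0,"tz":0.18,"twist":0},{"tx":-0.12,"ty":0,"tz":0.18,"twist":0},{"tx":-0.16,"ty":0,"tz":0.18,"twist":0},{"tx":-0.2,"ty":0,"tz":0.18,"twist":0}]}}

```text
t: 10.77
eef_pos: [0.495, -0.0541, 0.0469]
ee_rot: [3.141, 0.001, 3.069]
force: [0.7, 0.8, 1.5]
width: 0.0235
gripper_force: 0.5
```

>>> {"method": "arm_command", "body": {"commands": [{"tx":-0.03,"ty":0,"tz":0,"twist":0},{"tx":-0.06,"ty":0,"tz":0,"twist":0},{"tx":-0.08,"ty":0,"tz":0,"twist":0},{"tx":-0.1,"ty":0,"tz":0,"twist":0},{"tx":-0.115,"ty":0,"tz":0,"twist":0},{"tx":-0.125,"ty":0,"tz":0,"twist":0},{"tx":-0.132,"ty":0,"tz":0,"twist":0},{"tx":-0.136,"ty":0,"tz":0,"twist":0}]}}

```text
t: 11.43
eef_pos: [0.5272, -0.0567, 0.0463]
ee_rot: [3.142, -0.0, 3.069]
force: [-1.1, -0.3, 0.8]
width: 0.0236
gripper_force: 0.7
```

```bash
python3 -c "
from h import *
s=get_state();print(s['t'],s['eef_pos'],s['force'],w2b(s['eef_pos']))
"
```

```text
11.4333 [ 0.52722779 -0.05669091  0.04631718] [-1.12740344 -0.30617533  0.76762129] [ 0.00884875 -0.03716301]
```

>>> {"method": "arm_command", "body": {"commands": [{"tx":-0.004,"ty":0,"tz":0,"twist":0},{"tx":-0.008,"ty":0,"tz":0,"twist":0},{"tx":-0.008,"ty":0,"tz":0,"twist":0},{"tx":-0.008,"ty":0,"tz":0,"twist":0},{"tx":-0.008,"ty":0,"tz":0,"twist":0},{"tx":-0.008,"ty":0,"tz":0,"twist":0},{"tx":-0.008,"ty":0,"tz":0,"twist":0},{"tx":-0.008,"ty":0,"tz":0,"twist":0}]}}

```text
t: 12.1
eef_pos: [0.528, -0.0569, 0.0462]
ee_rot: [-3.141, -0.002, 3.069]
force: [-5.2, 0.2, 4.1]
width: 0.0236
gripper_force: 2.7
```

>>> {"method": "arm_command", "body": {"commands": [{"tx":0.06,"ty":0,"tz":0,"twist":0},{"tx":0.14,"ty":0,"tz":0,"twist":0},{"tx":0.24,"ty":0,"tz":-0.05,"twist":0},{"tx":0.3,"ty":0,"tz":-0.15,"twist":0},{"tx":0.3,"ty":0.1,"tz":-0.28,"twist":0},{"tx":0.3,"ty":0.25,"tz":-0.42,"twist":0},{"tx":0.3,"ty":0.4,"tz":-0.42,"twist":0},{"tx":0.3,"ty":0.55,"tz":-0.42,"twist":0}]}}

```text
t: 12.77
eef_pos: [0.4662, 0.088, 0.1548]
ee_rot: [3.137, 0.007, 3.068]
force: [1.1, -0.8, -0.8]
width: 0.0237
gripper_force: 0.0
```

```bash
python3 -c "
from h import *
s=get_state();print(s['t'],s['eef_pos'],s['force'],w2b(s['eef_pos']))
for c in ('top','scene'):
  save(c,'5'+c)
  print([(np.round(r['uv']).tolist(),np.round(w2b(ray(c,r['uv'],.042)),3).tolist()) for r in spot_point('holder_a',c)])
  print([np.round(ray(c,r['uv'],0.038),3).tolist() for r in spot_point('vial',c)])
  print('knob',[np.round(w2b(ray(c,r['uv'],0.07)),3).tolist() for r in spot_point('knob_grip',c)])
"
```

```text
12.7667 [0.46621441 0.08800682 0.15479563] [ 1.05532789 -0.84364805 -0.81752411] [-0.06213578  0.1029129 ]
[([355.0, 196.0], [0.082, -0.242]), ([414.0, 266.0], [-0.105, -0.405]), ([254.0, 204.0], [0.047, 0.039]), ([282.0, 202.0], [0.055, -0.038]), ([180.0, 276.0], [-0.158, 0.228]), ([267.0, 222.0], [-0.002, 0.001])]
[]
knob []
[([314.0, 206.0], [0.042, -0.12]), ([292.0, 216.0], [0.039, -0.03]), ([330.0, 196.0], [0.055, -0.198]), ([250.0, 300.0], [-0.181, 0.256]), ([272.0, 223.0], [0.048, 0.04]), ([405.0, 204.0], [-0.118, -0.382])]
[[0.464, 0.359, 0.038]]
knob [[-0.008, 0.136]]
```

```bash
python3 - <<'E'
from h import *
im=cv2.imread("pics/t0.png")
r=regions_of("level","scene")
cv2.imread
grab_frame("top")
for cam in("top","scene"):
    grab_frame(cam);rs=regions_of("level",cam)
    for r in rs[:1]:
        p=np.argwhere(r["region"])[:,::-1]
        w=np.array([ray(cam,q,.030)[:2] for q in p]);m=w.mean(0)
        u,s,v=np.linalg.svd(w-m);a=np.arctan2(v[0,1],v[0,0]);pr=(w-m)@v[0]
        print(cam,round(r["score"],2),np.round(m,3),"ang",round((a+np.pi/2)%np.pi-np.pi/2,3),"ext",np.round([pr.min(),pr.max()],3),"mid",np.round(m+v[0]*(pr.min()+pr.max())/2,3))
y=-np.pi-.18
go([.468,.353,.13],y)
E
```

```text
Traceback (most recent call last):
  File "h.py", line 4, in ray
    c=calibration(cam);K=np.array(c["camera_matrix"]);T=np.array(c["extrinsics"])
ValueError: time passes only in moves, steps and waits
```

```bash
python3 - <<'E'
import cv2
t=cv2.imread("pics/t0.png")[200:290,105:165]
s=cv2.imread("pics/s0.png")[260:335,170:230]
import numpy as np
cv2.imwrite("pics/lev.png",np.hstack([cv2.resize(t,(400,600),interpolation=2),cv2.resize(s,(400,600),interpolation=2)]))
E
```

```text
(no output)
```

View pics/lev.png

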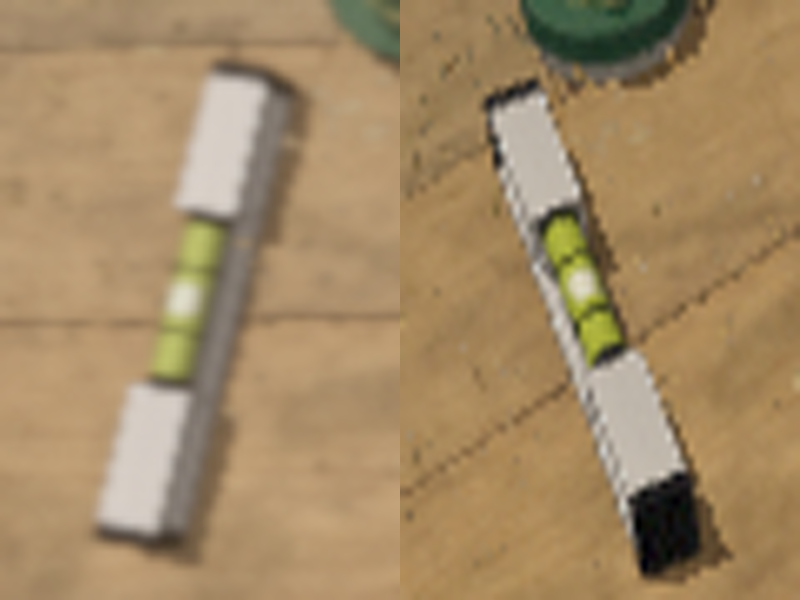

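Left half (top view): the level's top face runs from (243,70) to (130,535), vial at (183,298). Right half (scene view): vial at (580,285).

```bash
sed -i 's/^def ray/CAL={k:calibration(k) for k in ("top","scene")}\ndef ray/; s/c=calibration(cam)/c=CAL[cam]/' h.py; python3 - <<'E'
from h import *
P=[ray("top",p,.038)[:2] for p in[(141.5,210.5),(124.5,280.2),(132.4,244.7)]]
Q=[ray("scene",p,.038)[:2] for p in[(187,271.5),(209,320),(197,295.6)]]
for W in(P,Q):
    d=W[0]-W[1];print(np.round(W,3).tolist(),"mid",(W[0]+W[1])/2,"ang",np.arctan2(d[1],d[0]),np.hypot(*d))
go([.469,.354,.13],-np.pi-.18)
E
```

```text
[[0.56, 0.329], [0.372, 0.366], [0.466, 0.349]] mid [0.46559823 0.34732382] ang -0.19692546779486628 0.19189810905387458
[[0.556, 0.333], [0.371, 0.37], [0.461, 0.354]] mid [0.46334781 0.35168553] ang -0.1978101191794724 0.18836725272899024
t13.37 tx 0.061 ty 1.075 tz 0.085 twist 0.034
```

>>> {"method": "arm_command", "body": {"commands": [{"tx":0.04,"ty":0.16,"tz":0,"twist":0.037},{"tx":0.06,"ty":0.32,"tz":0,"twist":0.037},{"tx":0.068,"ty":0.48,"tz":0,"twist":0.037},{"tx":0.07,"ty":0.64,"tz":0.02,"twist":0.037},{"tx":0.07,"ty":0.8,"tz":0.04,"twist":0.037},{"tx":0.07,"ty":0.95,"tz":0.08,"twist":0.037},{"tx":0.07,"ty":1.0,"tz":0.085,"twist":0.037},{"tx":0.07,"ty":1.0,"tz":0.085,"twist":0.037}], "claw": 0.9}}

```text
t: 14.03
eef_pos: [0.4651, 0.3387, 0.1287]
ee_rot: [-3.14, -0.0, 2.955]
force: [-0.2, 0.4, 0.0]
width: 0.0718
gripper_force: 0.0
```

```bash
python3 - <<'E'
from h import *
s=get_state();print(s['t'],s['eef_pos'],s['ee_rot'],s['width'])
go([.465,.350,.006],-np.pi-.197)
E
```

```text
14.0333 [0.46513238 0.3387325  0.12867212] [-3.14022358e+00 -4.48742587e-04  2.95467256e+00] 0.07179691792833551
t14.03 tx 0.009 ty 0.044 tz 0.491 twist 0.003
```

>>> {"method": "arm_command", "body": {"commands": [{"tx":0.009,"ty":0.044,"tz":0.1,"twist":0.003},{"tx":0.009,"ty":0.044,"tz":0.22,"twist":0.003},{"tx":0.009,"ty":0.044,"tz":0.34,"twist":0.003},{"tx":0.009,"ty":0.044,"tz":0.42,"twist":0.003},{"tx":0.009,"ty":0.044,"tz":0.46,"twist":0.003},{"tx":0.009,"ty":0.044,"tz":0.48,"twist":0.003},{"tx":0.009,"ty":0.044,"tz":0.485,"twist":0.003},{"tx":0.009,"ty":0.044,"tz":0.485,"twist":0.003}]}}

```text
t: 14.7
eef_pos: [0.4655, 0.3477, 0.0097]
ee_rot: [3.141, 0.001, 2.943]
force: [-0.6, -0.3, 1.3]
width: 0.0788
gripper_force: 0.0
```

>>> {"method": "arm_command", "body": {"commands": [{"tx":0,"ty":0,"tz":0,"twist":0},{"tx":0,"ty":0,"tz":0,"twist":0},{"tx":0,"ty":0,"tz":0,"twist":0},{"tx":0,"ty":0,"tz":0,"twist":0},{"tx":0,"ty":0,"tz":0,"twist":0},{"tx":0,"ty":0,"tz":0,"twist":0},{"tx":0,"ty":0,"tz":0,"twist":0},{"tx":0,"ty":0,"tz":0,"twist":0}], "claw": 0.15, "grip_force": 25}}

```text
t: 15.37
eef_pos: [0.4649, 0.3477, 0.0089]
ee_rot: [3.141, 0.0, 2.943]
force: [-0.5, 1.6, 0.9]
width: 0.0312
gripper_force: 0.5
```

>>> {"method": "arm_command", "body": {"commands": [{"tx":0,"ty":0,"tz":0,"twist":0},{"tx":0,"ty":0,"tz":0,"twist":0},{"tx":0,"ty":0,"tz":0,"twist":0},{"tx":0,"ty":0,"tz":0,"twist":0},{"tx":0,"ty":0,"tz":-0.08,"twist":0},{"tx":0,"ty":0,"tz":-0.2,"twist":0},{"tx":0,"ty":0,"tz":-0.34,"twist":0},{"tx":0,"ty":0,"tz":-0.48,"twist":0}]}}

```text
t: 16.03
eef_pos: [0.4637, 0.3461, 0.1288]
ee_rot: [-3.138, -0.002, 2.943]
force: [1.1, 0.6, -3.8]
width: 0.0238
gripper_force: 25.0
```

```bash
python3 - <<'E'
from h import *
s=get_state();print(s['t'],s['eef_pos'],s['ee_rot'],s['width'],s['force'])
# x,y to put level on: gripped centre assumed at tcp
t=b2w(-.047,-.035)
go([*t,.15],BY-np.pi/2)
print(t)
E
```

```text
16.0333 [0.46374556 0.34605857 0.12876746] [-3.13783331e+00 -2.06424909e-03  2.94283212e+00] 0.023838587076313353 [ 1.0697356   0.61506342 -3.76372453]
t16.03 tx -0.344 ty -1.549 tz -0.085 twist -0.541
[ 0.4716671  -0.05062697]
```

>>> {"method": "arm_command", "body": {"commands": [{"tx":-0.02,"ty":-0.1,"tz":-0.085,"twist":-0.035},{"tx":-0.05,"ty":-0.24,"tz":-0.085,"twist":-0.07},{"tx":-0.08,"ty":-0.38,"tz":-0.085,"twist":-0.105},{"tx":-0.11,"ty":-0.52,"tz":-0.085,"twist":-0.14},{"tx":-0.14,"ty":-0.66,"tz":-0.085,"twist":-0.175},{"tx":-0.17,"ty":-0.78,"tz":-0.085,"twist":-0.21},{"tx":-0.19,"ty":-0.86,"tz":-0.085,"twist":-0.245},{"tx":-0.2,"ty":-0.92,"tz":-0.085,"twist":-0.28}]}}

```text
t: 16.7
eef_pos: [0.4672, 0.1095, 0.1494]
ee_rot: [3.141, -0.002, -2.457]
force: [0.6, -0.3, -3.3]
width: 0.0238
gripper_force: 25.0
```

```bash
python3 - <<'E'
from h import *
s=get_state();print(s['t'],s['eef_pos'],s['ee_rot'],s['width'],s['force'])
t=b2w(-.047,-.035)
go([*t,.12],BY-np.pi/2)
E
```

```text
16.7 [0.46722629 0.10948677 0.14940951] [ 3.14102329e+00 -2.36218145e-03 -2.45655721e+00] 0.02377512706700941 [ 0.59443637 -0.32210071 -3.34860294]
t16.70 tx 0.391 ty -0.507 tz 0.118 twist -0.260
```

>>> {"method": "arm_command", "body": {"commands": [{"tx":0.06,"ty":-0.08,"tz":0,"twist":-0.035},{"tx":0.12,"ty":-0.16,"tz":0,"twist":-0.07},{"tx":0.18,"ty":-0.24,"tz":0,"twist":-0.105},{"tx":0.24,"ty":-0.32,"tz":0,"twist":-0.14},{"tx":0.3,"ty":-0.4,"tz":0,"twist":-0.175},{"tx":0.35,"ty":-0.46,"tz":0,"twist":-0.21},{"tx":0.38,"ty":-0.49,"tz":0.03,"twist":-0.245},{"tx":0.391,"ty":-0.507,"tz":0.1,"twist":-0.26}]}}

```text
t: 17.37
eef_pos: [0.4724, -0.0494, 0.1259]
ee_rot: [-3.14, 0.0, -1.639]
force: [0.8, 0.8, -3.7]
width: 0.0235
gripper_force: 25.0
```

```bash
python3 - <<'E'
from h import *
s=get_state();print(s['t'],s['eef_pos'],s['ee_rot'],s['width'],s['force'])
t=b2w(-.047,-.035)
go([*t,.055],BY-np.pi/2)
b=save('scene','s6');save('top','t6')
cv2.imwrite('pics/c6.png',cv2.resize(b[180:280,220:380],(800,500),interpolation=2)[:,:,::-1])
E
```

```text
17.3667 [ 0.47243966 -0.04936751  0.12592659] [-3.14002886e+00  4.07264590e-04 -1.63879830e+00] 0.023468473327662893 [ 0.79830253  0.78136104 -3.65659831]
t17.37 tx 0.005 ty 0.003 tz 0.284 twist 0.001
```

View pics/c6.png

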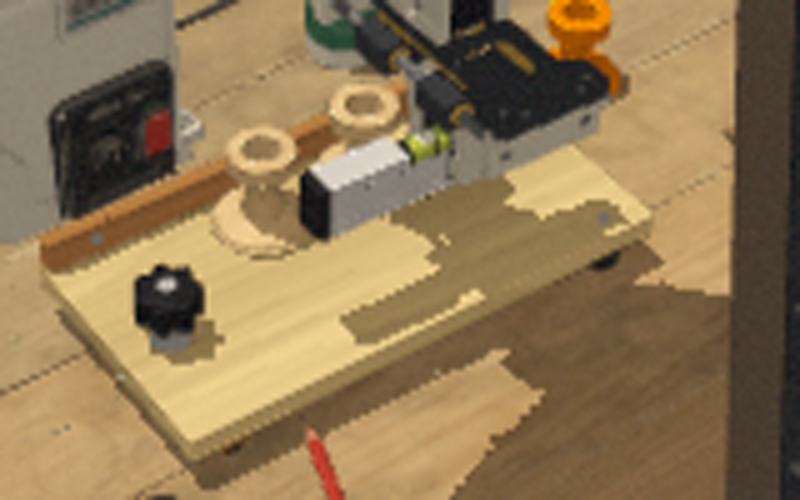

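The level hangs parallel to the board, above the strip in front of the holders (left end at (315,205)), clear of them. Lowering.

>>> {"method": "arm_command", "body": {"commands": [{"tx":0.005,"ty":0.003,"tz":0.08,"twist":0},{"tx":0.005,"ty":0.003,"tz":0.16,"twist":0},{"tx":0.005,"ty":0.003,"tz":0.22,"twist":0},{"tx":0.005,"ty":0.003,"tz":0.26,"twist":0},{"tx":0.005,"ty":0.003,"tz":0.28,"twist":0},{"tx":0.005,"ty":0.003,"tz":0.29,"twist":0},{"tx":0.005,"ty":0.003,"tz":0.296,"twist":0},{"tx":0.005,"ty":0.003,"tz":0.3,"twist":0}]}}

```text
t: 18.13
eef_pos: [0.4721, -0.0487, 0.0506]
ee_rot: [-3.141, 0.0, -1.644]
force: [0.7, 0.4, -3.2]
width: 0.0236
gripper_force: 25.0
```

>>> {"method": "arm_command", "body": {"commands": [{"tx":0,"ty":0,"tz":0.003,"twist":0},{"tx":0,"ty":0,"tz":0.006,"twist":0},{"tx":0,"ty":0,"tz":0.008,"twist":0},{"tx":0,"ty":0,"tz":0.008,"twist":0},{"tx":0,"ty":0,"tz":0.008,"twist":0},{"tx":0,"ty":0,"tz":0.008,"twist":0},{"tx":0,"ty":0,"tz":0.008,"twist":0},{"tx":0,"ty":0,"tz":0.008,"twist":0}]}}

```text
t: 18.8
eef_pos: [0.4724, -0.0486, 0.0496]
ee_rot: [-3.14, 0.001, -1.643]
force: [-4.5, 4.0, 12.0]
width: 0.0241
gripper_force: 25.0
```

>>> {"method": "arm_command", "body": {"commands": [{"tx":0,"ty":0,"tz":-0.003,"twist":0},{"tx":0,"ty":0,"tz":-0.003,"twist":0},{"tx":0,"ty":0,"tz":-0.003,"twist":0},{"tx":0,"ty":0,"tz":-0.003,"twist":0},{"tx":0,"ty":0,"tz":-0.003,"twist":0},{"tx":0,"ty":0,"tz":-0.003,"twist":0},{"tx":0,"ty":0,"tz":-0.003,"twist":0},{"tx":0,"ty":0,"tz":-0.003,"twist":0}], "claw": 0.5}}

```text
t: 19.47
eef_pos: [0.4716, -0.049, 0.0487]
ee_rot: [3.141, -0.0, -1.643]
force: [0.9, 0.4, 0.2]
width: 0.0436
gripper_force: 0.0
```

>>> {"method": "arm_command", "body": {"commands": [{"tx":0,"ty":0,"tz":-0.06,"twist":0},{"tx":0,"ty":0,"tz":-0.14,"twist":0},{"tx":0,"ty":0,"tz":-0.24,"twist":0},{"tx":0,"ty":0,"tz":-0.36,"twist":0},{"tx":0,"ty":0,"tz":-0.44,"twist":0},{"tx":0,"ty":0,"tz":-0.44,"twist":0},{"tx":0,"ty":0,"tz":-0.44,"twist":0},{"tx":0,"ty":0,"tz":-0.44,"twist":0}]}}

```text
t: 20.13
eef_pos: [0.4712, -0.049, 0.1583]
ee_rot: [3.141, 0.0, -1.644]
force: [-1.5, -0.2, -0.2]
width: 0.0437
gripper_force: 0.0
```

```bash
python3 - <<'E'
from h import *
s=get_state();print(s['t'],s['eef_pos'],s['ee_rot'],s['width'],s['force'])
for c in("top","scene"):
    grab_frame(c)
    print('knob',[np.round(ray(c,r['uv'],0.07),3).tolist() for r in spot_point('knob_grip',c)])
    print('vial',[np.round(w2b(ray(c,r['uv'],0.08)),3).tolist() for r in spot_point('vial',c)])
t=b2w(-.010,.140);print(t)
go([*t,.16],BY-np.pi/2)
E
```

```text
20.1333 [ 0.47119027 -0.04898006  0.15831667] [ 3.14103611e+00  1.87476952e-04 -1.64366797e+00] 0.04369065920425129 [-1.51329711 -0.15382231 -0.19844646]
knob []
vial []
knob [[0.519, 0.131, 0.07]]
vial [[-0.042, -0.035]]
[0.52081649 0.12135657]
t20.43 tx -0.694 ty -0.148 tz -0.007 twist -0.001
```

>>> {"method": "arm_command", "body": {"commands": [{"tx":-0.1,"ty":-0.03,"tz":0,"twist":0},{"tx":-0.24,"ty":-0.06,"tz":0,"twist":0},{"tx":-0.38,"ty":-0.09,"tz":0,"twist":0},{"tx":-0.5,"ty":-0.12,"tz":0,"twist":0},{"tx":-0.6,"ty":-0.14,"tz":0,"twist":0},{"tx":-0.66,"ty":-0.15,"tz":0.03,"twist":0},{"tx":-0.7,"ty":-0.15,"tz":0.06,"twist":0},{"tx":-0.705,"ty":-0.15,"tz":0.1,"twist":0}], "claw": 1.0}}

```text
t: 21.1
eef_pos: [0.5218, 0.1252, 0.1328]
ee_rot: [3.141, -0.0, -1.642]
force: [0.5, 0.4, 0.2]
width: 0.0863
gripper_force: 0.0
```

```bash
python3 - <<'E'
from h import *
s=get_state();print(s['t'],s['eef_pos'],s['ee_rot'],s['width'],s['force'])
go([.521,.125,.052],BY-np.pi/2)
a=save('top','t7');b=save('scene','s7')
o=cv2.resize(b[200:270,230:350],(720,420),interpolation=2)
cv2.imwrite('pics/c7.png',o[:,:,::-1])
print('vial',[(np.round(r['uv'],1),np.round(w2b(ray('top',r['uv'],0.08)),3).tolist()) for r in spot_point('vial','top')])
E
```

```text
21.1 [0.52184877 0.12521274 0.13275382] [ 3.14126904e+00 -1.51864407e-04 -1.64223525e+00] 0.08633043048899715 [0.51875703 0.39944586 0.18340945]
t21.10 tx 0.001 ty 0.003 tz 0.323 twist -0.000
vial []
```

View pics/c7.png

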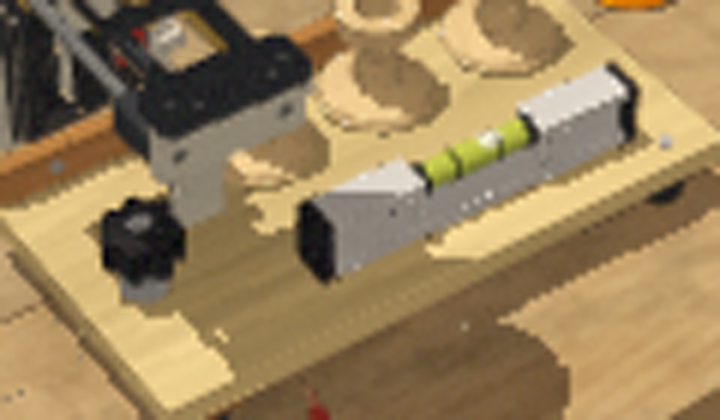

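The knob is at crop (143,240), the open fingers are above it, and the level stands upright along the board with its bubble towards the far, right end (487,140). Now grip the knob.

```bash
python3 - <<'E'
from h import *
print([np.round(ray('scene',(253.6,240),z),3) for z in(.07,)])
E
```

```text
[array([0.518, 0.126, 0.07 ])]
```

>>> {"method": "arm_command", "body": {"commands": [{"tx":0,"ty":0,"tz":0.06,"twist":0},{"tx":0,"ty":0,"tz":0.12,"twist":0},{"tx":0,"ty":0,"tz":0.16,"twist":0},{"tx":0,"ty":0,"tz":0.16,"twist":0},{"tx":0,"ty":0,"tz":0.16,"twist":0},{"tx":0,"ty":0,"tz":0.16,"twist":0},{"tx":0,"ty":0,"tz":0.16,"twist":0},{"tx":0,"ty":0,"tz":0.16,"twist":0}]}}

```text
t: 21.92
eef_pos: [0.5223, 0.1243, 0.0946]
ee_rot: [-3.14, 0.001, -1.643]
force: [-0.3, -0.3, 0.5]
width: 0.0874
gripper_force: 0.0
```

>>> {"method": "arm_command", "body": {"commands": [{"tx":-0.006,"ty":0.008,"tz":0.06,"twist":0},{"tx":-0.006,"ty":0.008,"tz":0.12,"twist":0},{"tx":-0.006,"ty":0.008,"tz":0.16,"twist":0},{"tx":-0.006,"ty":0.008,"tz":0.17,"twist":0},{"tx":-0.006,"ty":0.008,"tz":0.17,"twist":0},{"tx":-0.006,"ty":0.008,"tz":0.17,"twist":0},{"tx":-0.006,"ty":0.008,"tz":0.17,"twist":0},{"tx":-0.006,"ty":0.008,"tz":0.17,"twist":0}]}}

```text
t: 22.58
eef_pos: [0.5204, 0.126, 0.052]
ee_rot: [-3.141, 0.001, -1.643]
force: [-0.7, -0.9, 1.1]
width: 0.0875
gripper_force: 0.0
```

>>> {"method": "arm_command", "body": {"commands": [{"tx":0,"ty":0,"tz":0,"twist":0},{"tx":0,"ty":0,"tz":0,"twist":0},{"tx":0,"ty":0,"tz":0,"twist":0},{"tx":0,"ty":0,"tz":0,"twist":0},{"tx":0,"ty":0,"tz":0,"twist":0},{"tx":0,"ty":0,"tz":0,"twist":0},{"tx":0,"ty":0,"tz":0,"twist":0},{"tx":0,"ty":0,"tz":0,"twist":0}], "claw": 0.4, "grip_force": 15}}

```text
t: 23.25
eef_pos: [0.5208, 0.1262, 0.0514]
ee_rot: [-3.14, 0.001, -1.643]
force: [2.2, 2.6, 0.1]
width: 0.0435
gripper_force: 15.0
```

```bash
cat >> h.py <<'E'
def profile(cam,ctr=(-.046,-.035),half=.05,n=101,z=.0795,name=None):
    "samples along board y through the level's top; returns by(mm), mean colour over the vial width"
    im=save(cam,name or cam+"_p").astype(np.float32)
    K=np.array(CAL[cam]["camera_matrix"]);T=np.linalg.inv(np.array(CAL[cam]["extrinsics"]))
    by=np.linspace(-half,half,n);acc=[]
    for ox in(-.003,0,.003):
        w=np.array([[*b2w(ctr[0]+ox,ctr[1]+b),z] for b in by]);c=w@T[:3,:3].T+T[:3,3];p=c@K.T;p=(p[:,:2]/p[:,2:]).astype(np.float32)
        acc.append(cv2.remap(im,p[:,0][None],p[:,1][None],cv2.INTER_LINEAR)[0])
    return by*1e3,np.mean(acc,0)
E
python3 - <<'E'
from h import *
s=get_state();print(s['t'],s['eef_pos'],s['width'],s['force'],s['gripper_force'],s['moment'])
for c in("top","scene"):
    by,p=profile(c,name="a_"+c)
    print(c);[print(int(b),p[i].astype(int)) for i,b in enumerate(by) if i%3==2]
    print([(np.round(w2b(ray(c,r['uv'],0.08)),3).tolist()) for r in spot_point('vial',c)])
E
```

```text
23.25 [0.52084255 0.12622173 0.05143121] 0.04345344439529234 [2.17260986 2.63469306 0.10545879] 14.99963030219078 [ 1.03066984 -0.41461299  0.10905866]
top
-48 [230 221 213]
-45 [230 222 214]
-42 [230 222 213]
-39 [228 220 211]
-36 [210 201 193]
-33 [163 153 139]
-30 [145 137  96]
-27 [178 176 107]
-24 [199 199 120]
-21 [203 203 123]
-18 [204 204 129]
-15 [209 206 149]
-12 [207 202 165]
-9 [211 205 180]
-6 [225 221 195]
-3 [226 222 189]
0 [214 213 161]
2 [206 206 136]
5 [204 204 128]
9 [204 204 128]
11 [201 201 125]
15 [190 189 116]
18 [187 186 114]
21 [198 198 120]
23 [202 202 122]
26 [202 202 123]
30 [199 199 121]
33 [180 179 110]
36 [150 142 106]
38 [176 166 154]
41 [217 208 200]
45 [231 222 214]
48 [233 224 216]
[[-0.047, -0.031]]
scene
-48 [217 206 192]
-45 [217 207 196]
-42 [219 210 197]
-39 [219 209 195]
-36 [220 211 199]
-33 [215 208 199]
-30 [170 163 151]
-27 [144 131 101]
-24 [186 166 105]
-21 [201 180 108]
-18 [205 185 108]
-15 [212 191 115]
-12 [210 191 118]
-9 [206 183 126]
-6 [207 185 134]
-3 [219 197 146]
0 [219 196 137]
2 [214 193 124]
5 [211 190 115]
9 [214 191 117]
11 [212 190 115]
15 [212 187 118]
18 [202 177 112]
21 [187 168  99]
23 [191 172 102]
26 [210 186 115]
30 [206 184 112]
33 [205 183 111]
36 [203 180 112]
38 [187 162 105]
41 [203 180 132]
45 [217 203 178]
48 [220 210 195]
[[-0.045, -0.034], [-0.001, -0.003]]
```

>>> {"method": "arm_command", "body": {"commands": [{"tx":0,"ty":0,"tz":0,"twist":0.03},{"tx":0,"ty":0,"tz":0,"twist":0.06},{"tx":0,"ty":0,"tz":0,"twist":0.09},{"tx":0,"ty":0,"tz":0,"twist":0.12},{"tx":0,"ty":0,"tz":0,"twist":0.15},{"tx":0,"ty":0,"tz":0,"twist":0.17},{"tx":0,"ty":0,"tz":0,"twist":0.18},{"tx":0,"ty":0,"tz":0,"twist":0.18}]}}

```text
t: 24.12
eef_pos: [0.5211, 0.1259, 0.0515]
ee_rot: [-3.14, 0.001, -2.211]
force: [7.2, -1.6, -4.8]
width: 0.0437
gripper_force: 15.0
```

>>> {"method": "arm_command", "body": {"commands": [{"tx":0,"ty":0,"tz":0,"twist":0.03},{"tx":0,"ty":0,"tz":0,"twist":0.06},{"tx":0,"ty":0,"tz":0,"twist":0.09},{"tx":0,"ty":0,"tz":0,"twist":0.12},{"tx":0,"ty":0,"tz":0,"twist":0.15},{"tx":0,"ty":0,"tz":0,"twist":0.165},{"tx":0,"ty":0,"tz":0,"twist":0.17},{"tx":0,"ty":0,"tz":0,"twist":0.17}]}}

```text
t: 24.78
eef_pos: [0.521, 0.1254, 0.0515]
ee_rot: [-3.141, 0.001, -2.744]
force: [7.4, -4.1, -3.9]
width: 0.0433
gripper_force: 15.0
```

>>> {"method": "arm_command", "body": {"commands": [{"tx":0,"ty":0,"tz":0,"twist":0},{"tx":0,"ty":0,"tz":0,"twist":0},{"tx":0,"ty":0,"tz":0,"twist":0},{"tx":0,"ty":0,"tz":0,"twist":0},{"tx":0,"ty":0,"tz":0,"twist":0},{"tx":0,"ty":0,"tz":0,"twist":0},{"tx":0,"ty":0,"tz":0,"twist":0},{"tx":0,"ty":0,"tz":0,"twist":0}]}}

```text
t: 25.45
eef_pos: [0.521, 0.1254, 0.0515]
ee_rot: [-3.141, 0.001, -2.743]
force: [6.6, -3.1, -4.2]
width: 0.0434
gripper_force: 15.0
```

```bash
cat >> h.py <<'E'
def bubble(cam,show=False,name=None,**k):
    by,p=profile(cam,name=name,**k)
    g=p.mean(1);r=p[:,2]/p[:,0]
    L=by[(by<-15)][np.argmin(g[by<-15])];R=by[by>25][np.argmin(g[by>25])]
    i=(by>L+8)&(by<R-8);e=np.clip(r-np.percentile(r[i],25)-.03,0,None)*i
    c=(e*by).sum()/e.sum()
    print(cam,"ends",L,R,"mid",(L+R)/2,"bubble",round(c,1),"off",round(c-(L+R)/2,1))
    if show:[print(int(b),p[j].astype(int),end=";") for j,b in enumerate(by) if j%3==2]
E
python3 - <<'E'
from h import *
s=get_state();print(s['t'],s['eef_pos'],s['ee_rot'],s['width'],s['force'],s['moment'])
bubble("top",True);print();bubble("scene")
E
```

```text
25.45 [0.52104912 0.12536718 0.0514953 ] [-3.14077692e+00  1.33622567e-03 -2.74290427e+00] 0.043403656518950645 [ 6.59872939 -3.11706119 -4.23790721] [-1.06973091 -2.6224387  -0.04076911]
top ends -30.000000000000004 36.00000000000001 mid 3.0000000000000018 bubble 1.8 off -1.2
-48 [230 221 213];-45 [230 221 213];-42 [231 221 213];-39 [229 220 211];-36 [211 202 193];-33 [165 154 140];-30 [147 138  97];-27 [178 176 107];-24 [198 198 120];-21 [202 202 122];-18 [203 203 123];-15 [201 201 122];-12 [192 191 117];-9 [189 187 120];-6 [206 203 149];-3 [223 219 185];0 [231 227 202];2 [232 227 203];5 [225 222 189];9 [211 210 158];11 [191 190 125];15 [179 176 112];18 [191 190 121];21 [202 202 129];23 [203 203 129];26 [200 201 125];30 [193 192 118];33 [170 166 104];36 [148 139 110];38 [187 177 168];41 [223 215 207];45 [232 223 215];48 [233 224 216];
scene ends -28.000000000000004 38.99999999999999 mid 5.499999999999995 bubble 4.0 off -1.5
```

>>> {"method": "arm_command", "body": {"commands": [{"tx":0,"ty":0,"tz":0,"twist":0.01},{"tx":0,"ty":0,"tz":0,"twist":0.02},{"tx":0,"ty":0,"tz":0,"twist":0.03},{"tx":0,"ty":0,"tz":0,"twist":0.03},{"tx":0,"ty":0,"tz":0,"twist":0.03},{"tx":0,"ty":0,"tz":0,"twist":0.03},{"tx":0,"ty":0,"tz":0,"twist":0.03},{"tx":0,"ty":0,"tz":0,"twist":0.03}]}}

```text
t: 26.22
eef_pos: [0.521, 0.1253, 0.0515]
ee_rot: [-3.141, 0.001, -2.837]
force: [7.7, -3.4, -4.2]
width: 0.0438
gripper_force: 15.0
```

>>> {"method": "arm_command", "body": {"commands": [{"tx":0,"ty":0,"tz":0,"twist":0},{"tx":0,"ty":0,"tz":0,"twist":0},{"tx":0,"ty":0,"tz":0,"twist":0},{"tx":0,"ty":0,"tz":0,"twist":0},{"tx":0,"ty":0,"tz":0,"twist":0},{"tx":0,"ty":0,"tz":0,"twist":0},{"tx":0,"ty":0,"tz":0,"twist":0},{"tx":0,"ty":0,"tz":0,"twist":0}], "claw": 0.85}}

```text
t: 26.88
eef_pos: [0.5199, 0.1258, 0.0513]
ee_rot: [3.142, -0.0, -2.837]
force: [-0.8, 0.6, 0.2]
width: 0.0746
gripper_force: 0.0
```

>>> {"method": "arm_command", "body": {"commands": [{"tx":0,"ty":0,"tz":-0.06,"twist":0},{"tx":0,"ty":0,"tz":-0.14,"twist":0},{"tx":0,"ty":0,"tz":-0.24,"twist":0},{"tx":0,"ty":0,"tz":-0.34,"twist":0},{"tx":0,"ty":0,"tz":-0.34,"twist":0},{"tx":0,"ty":0,"tz":-0.34,"twist":0},{"tx":0,"ty":0,"tz":-0.34,"twist":0},{"tx":0,"ty":0,"tz":-0.34,"twist":0}]}}

```text
t: 27.55
eef_pos: [0.5193, 0.1254, 0.1354]
ee_rot: [-3.141, -0.002, -2.837]
force: [-0.5, -0.6, -0.9]
width: 0.0741
gripper_force: 0.0
```

```bash
python3 - <<'E'
from h import *
s=get_state();print(s['t'],s['eef_pos'],s['ee_rot'],s['width'],s['force'])
bubble("top",True);print();bubble("scene")
for c in("top","scene"): print([(np.round(w2b(ray(c,r['uv'],.042)),3).tolist()) for r in spot_point('holder_a',c)])
E
```

```text
27.55 [0.51933493 0.12539927 0.13537693] [-3.14137796e+00 -1.58828483e-03 -2.83738824e+00] 0.07413076667081724 [-0.54708027 -0.57311794 -0.93495345]
top ends -30.000000000000004 36.00000000000001 mid 3.0000000000000018 bubble 2.3 off -0.7
-48 [231 222 214];-45 [231 222 213];-42 [231 222 213];-39 [229 220 212];-36 [212 203 194];-33 [165 154 141];-30 [147 138  96];-27 [179 176 105];-24 [199 199 118];-21 [203 203 122];-18 [203 203 123];-15 [202 201 123];-12 [193 192 119];-9 [190 188 119];-6 [205 202 146];-3 [222 218 183];0 [231 227 202];2 [233 229 205];5 [227 224 194];9 [214 212 164];11 [193 192 129];15 [181 179 114];18 [192 191 122];21 [201 202 128];23 [202 203 127];26 [200 201 124];30 [195 194 119];33 [171 168 105];36 [147 138 108];38 [176 167 157];41 [194 185 178];45 [178 168 160];48 [164 154 146];
scene ends -28.000000000000004 50.0 mid 10.999999999999998 bubble 11.5 off 0.5
[[0.038, 0.044], [-0.149, 0.228], [0.042, -0.117], [0.093, -0.241], [-0.098, -0.402], [0.049, -0.033]]
[[0.056, -0.119], [0.038, 0.04], [0.04, -0.206], [-0.18, 0.251], [0.176, -0.181]]
```

```bash
python3 - <<'E'
from h import *
t=b2w(-.046,.043);print(t);go([*t,.13],BY-np.pi/2)
E
```

```text
[0.4781202  0.02711206]
t27.75 tx 0.276 ty -0.326 tz 0.022 twist -0.381
```

>>> {"method": "arm_command", "body": {"commands": [{"tx":0.03,"ty":-0.03,"tz":0,"twist":-0.039},{"tx":0.07,"ty":-0.08,"tz":0,"twist":-0.078},{"tx":0.12,"ty":-0.14,"tz":0,"twist":-0.117},{"tx":0.17,"ty":-0.2,"tz":0,"twist":-0.156},{"tx":0.22,"ty":-0.26,"tz":0,"twist":-0.195},{"tx":0.25,"ty":-0.3,"tz":0,"twist":-0.234},{"tx":0.27,"ty":-0.32,"tz":0,"twist":-0.273},{"tx":0.276,"ty":-0.326,"tz":0,"twist":-0.312}], "claw": 0}}

```text
t: 28.42
eef_pos: [0.4777, 0.0262, 0.136]
ee_rot: [3.141, -0.001, -1.852]
force: [-0.1, 0.0, -0.6]
width: 0.0266
gripper_force: 0.0
```

```bash
python3 - <<'E'
from h import *
s=get_state();print(s['eef_pos'],s['width'])
t=b2w(-.046,.043);go([*t,.088],BY-np.pi/2)
E
```

```text
[0.47773385 0.02616045 0.13598256] 0.02657613870365308
t28.42 tx -0.004 ty -0.000 tz 0.192 twist -0.067
```

>>> {"method": "arm_command", "body": {"commands": [{"tx":-0.002,"ty":0,"tz":0,"twist":-0.035},{"tx":-0.004,"ty":0,"tz":0.03,"twist":-0.067},{"tx":-0.004,"ty":0,"tz":0.07,"twist":-0.067},{"tx":-0.004,"ty":0,"tz":0.12,"twist":-0.067},{"tx":-0.004,"ty":0,"tz":0.16,"twist":-0.067},{"tx":-0.004,"ty":0,"tz":0.18,"twist":-0.067},{"tx":-0.004,"ty":0,"tz":0.192,"twist":-0.067},{"tx":-0.004,"ty":0,"tz":0.192,"twist":-0.067}]}}

```text
t: 29.08
eef_pos: [0.4786, 0.0281, 0.0878]
ee_rot: [3.14, -0.001, -1.647]
force: [0.1, 0.9, -0.0]
width: 0.0002
gripper_force: 0.0
```

>>> {"method": "arm_command", "body": {"commands": [{"tx":0,"ty":0,"tz":0.008,"twist":0},{"tx":0,"ty":0,"tz":0.014,"twist":0},{"tx":0,"ty":0,"tz":0.018,"twist":0},{"tx":0,"ty":0,"tz":0.022,"twist":0},{"tx":0,"ty":0,"tz":0.024,"twist":0},{"tx":0,"ty":0,"tz":0.026,"twist":0},{"tx":0,"ty":0,"tz":0.028,"twist":0},{"tx":0,"ty":0,"tz":0.028,"twist":0}]}}

```text
t: 29.75
eef_pos: [0.4788, 0.0282, 0.0813]
ee_rot: [3.142, 0.0, -1.647]
force: [-0.2, -0.2, 0.0]
width: 0.0004
gripper_force: 0.0
```

```bash
python3 - <<'E'
from h import *
s=get_state();print(s['t'],s['eef_pos'],s['ee_rot'],s['width'],s['force'])
bubble("top",True);print();bubble("scene",True)
E
```

```text
29.75 [0.47882546 0.02824057 0.08127623] [ 3.14155018e+00  2.76983083e-06 -1.64659227e+00] 0.0004136914419947301 [-0.22888919 -0.15153251  0.00538423]
top ends -30.000000000000004 48.0 mid 8.999999999999998 bubble 8.2 off -0.8
-48 [230 221 213];-45 [230 221 213];-42 [230 221 213];-39 [228 219 211];-36 [210 202 193];-33 [162 152 139];-30 [144 136  94];-27 [176 174 103];-24 [197 198 117];-21 [201 202 121];-18 [202 202 121];-15 [200 200 121];-12 [191 191 117];-9 [188 186 118];-6 [203 201 144];-3 [220 217 181];0 [229 225 200];2 [219 215 191];5 [189 184 157];9 [154 149 110];11 [136 130  83];15 [128 122  75];18 [131 126  77];21 [133 130  77];23 [133 130  77];26 [132 130  76];30 [127 124  74];33 [111 105  65];36 [95 85 64];38 [107  96  87];41 [106  96  88];45 [82 69 60];48 [73 59 49];
scene ends -23.000000000000004 46.0 mid 11.499999999999998 bubble 4.3 off -7.2
-48 [218 208 194];-45 [218 209 197];-42 [221 213 202];-39 [217 207 195];-36 [187 178 167];-33 [106 100  95];-30 [53 49 50];-27 [37 35 36];-24 [34 31 33];-21 [32 32 33];-18 [33 34 34];-15 [39 39 39];-12 [40 41 41];-9 [36 35 35];-6 [33 32 33];-3 [31 31 33];0 [33 32 34];2 [34 32 34];5 [32 33 33];9 [34 34 35];11 [35 35 35];15 [33 34 34];18 [31 32 32];21 [33 34 34];23 [33 32 34];26 [39 39 39];30 [43 44 42];33 [38 39 38];36 [35 34 35];38 [34 35 34];41 [35 35 34];45 [33 32 34];48 [33 32 35];
```

>>> {"method": "arm_command", "body": {"commands": [{"tx":0,"ty":0,"tz":0.002,"twist":0},{"tx":0,"ty":0,"tz":0.004,"twist":0},{"tx":0,"ty":0,"tz":0.006,"twist":0},{"tx":0,"ty":0,"tz":0.007,"twist":0},{"tx":0,"ty":0,"tz":0.008,"twist":0},{"tx":0,"ty":0,"tz":0.008,"twist":0},{"tx":0,"ty":0,"tz":0.008,"twist":0},{"tx":0,"ty":0,"tz":0.008,"twist":0}]}}

```text
t: 30.52
eef_pos: [0.479, 0.0283, 0.0798]
ee_rot: [-3.141, 0.0, -1.646]
force: [-3.4, 0.3, 6.9]
width: 0.0005
gripper_force: 3.4
```

>>> {"method": "arm_command", "body": {"commands": [{"tx":0,"ty":0,"tz":0.001,"twist":0},{"tx":0,"ty":0,"tz":0.002,"twist":0},{"tx":0,"ty":0,"tz":0.002,"twist":0},{"tx":0,"ty":0,"tz":0.002,"twist":0},{"tx":0,"ty":0,"tz":0.002,"twist":0},{"tx":0,"ty":0,"tz":0.002,"twist":0},{"tx":0,"ty":0,"tz":0.002,"twist":0},{"tx":0,"ty":0,"tz":0.002,"twist":0}]}}

```text
t: 31.18
eef_pos: [0.4792, 0.0283, 0.0798]
ee_rot: [-3.141, 0.0, -1.646]
force: [-3.3, -0.5, 11.2]
width: 0.0003
gripper_force: 5.6
```

>>> {"method": "arm_command", "body": {"commands": [{"tx":0,"ty":0,"tz":0,"twist":0},{"tx":0,"ty":0,"tz":0,"twist":0},{"tx":0,"ty":0,"tz":0,"twist":0},{"tx":0,"ty":0,"tz":0,"twist":0},{"tx":0,"ty":0,"tz":0,"twist":0},{"tx":0,"ty":0,"tz":0,"twist":0},{"tx":0,"ty":0,"tz":0,"twist":0},{"tx":0,"ty":0,"tz":0,"twist":0}]}}

```text
t: 31.85
eef_pos: [0.4792, 0.0283, 0.0798]
ee_rot: [-3.141, 0.0, -1.646]
force: [-4.3, 0.1, 12.0]
width: 0.0009
gripper_force: 5.6
```

```bash
python3 - <<'E'
from h import *
s=get_state();print(s['t'],s['eef_pos'],s['ee_rot'],s['force'])
bubble("top",True,name="fin_top");print()
a=cv2.imread("pics/fin_top.png")
cv2.imwrite("pics/fin.png",cv2.resize(a[180:260,200:330],(780,480),interpolation=cv2.INTER_CUBIC))
E
```

```text
31.85 [0.47919128 0.02828793 0.07977261] [-3.14075210e+00  1.26226504e-05 -1.64601994e+00] [-4.30891875  0.11894489 11.99553911]
top ends -30.000000000000004 47.0 mid 8.499999999999998 bubble 5.7 off -2.8
-48 [230 221 213];-45 [230 221 213];-42 [230 221 213];-39 [228 219 211];-36 [210 202 193];-33 [162 152 139];-30 [143 136  95];-27 [176 175 104];-24 [197 198 118];-21 [201 201 121];-18 [201 202 121];-15 [199 200 119];-12 [189 190 114];-9 [187 187 118];-6 [206 204 151];-3 [224 220 187];0 [230 227 202];2 [220 216 192];5 [189 184 155];9 [153 148 106];11 [135 130  81];15 [128 122  75];18 [130 125  75];21 [133 130  76];23 [133 130  76];26 [132 130  75];30 [129 126  74];33 [114 108  66];36 [96 86 64];38 [106  95  86];41 [104  94  86];45 [80 69 59];48 [74 60 49];
```

View pics/fin.png

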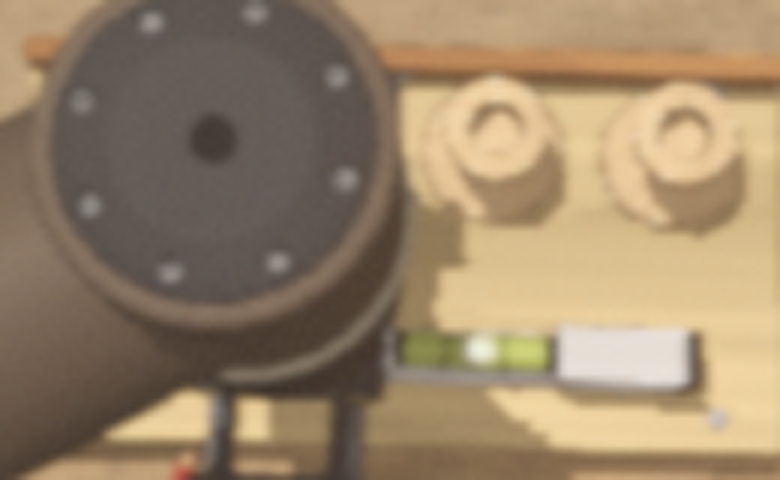

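The view shows holders a and b at the fence, and the bubble (480,350) midway in the vial (403–553). The arm is pressing with about 12 N. Handing in.

```bash
python3 -c "
from station import job_done
print(job_done())"
```

```text
the job is handed in; nothing more can be done
None
```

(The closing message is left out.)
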